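# Rinse the under-counter brewer from its console

### The job

Rinse the brewer before opening: on the console, first switch the rocker on by pressing its raised end fully down, then push the long bar key fully in (it stays in), and last press the large round key fully down and keep it down: finish while still holding it. Leave the small round key and the square key alone, and do not lift, shift or knock over the leveller, cup, mug or anything else standing about.

Things in the scene. Friction and masses are not known exactly. Their poses are not given: they have to be found in the camera images.
- console: Aluminium console, fixed, 175 (x) x 260 (y) x 45 mm high; origin under its centre, on the counter; x points away from the robot, z up, turned up to 0.3 rad. On top six places, two rows (x = -45, +35 mm) of three (y = -78, 0, +78 mm): a rocker, four steel keys and a loose puck, in any arrangement. Rocker and keys sit on black plates 62 mm square, 4 mm thick, turned like the console.
- spout (a point): Mouth of the swan-neck tap behind the keys, 190 mm over the counter, at console x = 173 mm. The tap, a steel tube of 10 mm radius, rises at console x = 232 mm to 270 mm height. Under it a drip tray, console x = 93 to 243 mm, 170 mm wide, 20 mm high. All fixed to the console.
- power (a joint): Rocker angle, rad: 0 off (far end raised), 0.4 fully on (far end down). It starts between 0 and 0.05. A stiff hinge across the console: it needs about 3 N on the far end and stays where it is left.
- power_far_end (a point): Where to press the rocker, a flat steel paddle 50 mm long (console x) x 26 mm wide x 6 mm thick between two low black cheeks that end 10 mm from its pin, so clear of this point. The point lies on its top face 17 mm beyond the pin (console +x), near the raised far end, and moves with it: about 70 mm over the counter when off, 63 mm when fully on.
- rinse (a joint): Travel of the long bar key, m: 0 out, 0.006 fully in. No spring: it takes about 3 N to push and stays where it is left.
- rinse_top (a point): Centre of the top face of the long bar key, steel, 18 mm (console x) x 52 mm (console y), flat; 63 mm over the counter when out, 57 mm when in.
- flow (a joint): Travel of the large round key, m: 0 up, 0.006 fully down. A spring returns it; 5 N holds it fully down.
- flow_top (a point): Centre of the top face of the large round key, steel, 36 mm across, flat; 63 mm over the counter when up, 57 mm when down.
- flow_mod: Plate under the large round key, with the key; origin at the centre of its underside, 45 mm over the counter.
- drain (a joint): Travel of the small round key (18 mm across, sprung, 5 N at full travel), m: 0 up, 0.006 down. Not to be pressed.
- drain_top (a point): Centre of the top face of the small round key, steel, 18 mm across, 63 mm over the counter.
- batch (a joint): Travel of the square key (28 mm, stays where it is left), m: 0 out, 0.006 in. Not to be pressed.
- batch_top (a point): Centre of the top face of the square key, steel, 28 x 28 mm, 63 mm over the counter.
- leveller: Loose dark steel coffee leveller, a puck 54 mm across and 26 mm high, standing on one of the console's six places; origin at the centre of its underside.
- cup: Loose paper cup, 72 mm across the rim, 75 mm high, on the drip tray; origin under its centre.
- mug: Loose white mug, 76 mm across, 85 mm high, on the counter to the left (+y) of the console; origin under its centre, handle at its own +y.
- bowl: Loose wooden bowl, 100 mm across, 45 mm high, on the counter to the right of the console; origin under its centre.
- spoon: Loose spoon, 150 mm long along its own x, lying on the counter near the console's front left corner.
- jar: Loose amber jar, 64 mm across, 95 mm high, on the counter left of the drip tray; origin under its centre.
- tamper: Loose wooden tamper, 58 mm across, 84 mm high, on the counter right of the drip tray; origin under its centre.

How it is judged (in metres and radians):
On the way, in this order (a step that is already met when the one before it is completed fails the run):
1. the rocker is switched on (past 0.32 rad) (value of joint power above 0.32 rad), for 0.1 s.
2. the long bar key is pushed in (past 4.5 mm), the rocker on (value of joint rinse above 0.0045 m and value of joint power above 0.32 rad), for 0.1 s.
3. the large round key is pressed by the fingers (past 4.5 mm) (all of step 2 and value of joint flow above 0.0045 m), for 0.2 s.
At the end, for the whole second after the job is handed in: The rocker is on (past 0.32 of 0.4 rad), the long bar key is in (past 4.5 of 6 mm), and the fingers hold the large round key down (past 4.5 of 6 mm, with more than 1.5 N); the small round and square keys are out (within 2 mm) and all loose things are within 20 mm of where they stood (all of step 3 and value of joint each of drain, batch below 0.002 m and contact force between the fingers and flow_mod above 1.5 N and distance of each of leveller, cup, mug, bowl, spoon, jar, tamper from where it was at the start of the episode below 0.02 m); the arm keeps its last pose, push and grip.
It fails at once if the long bar key is pushed while the rocker is off (value of joint rinse above 0.0025 m and value of joint power below 0.3 rad).
It fails at once if the large round key is pressed before the bar key is in (value of joint flow above 0.0025 m and value of joint rinse below 0.004 m).
It fails at once if the small round key or the square key is pressed (value of joint any of drain, batch above 0.0025 m).
It fails at once if a loose thing is lifted, shifted or knocked over (distance of any of leveller, cup, mug, bowl, spoon, jar, tamper from where it was at the start of the episode above 0.02 m or angle between any of leveller, cup, mug, bowl, jar, tamper's own z axis and vertical above 0.5 rad).
It also fails if it takes over 42 s, if anything falls off the work surface, if the arm or the gripper's body presses on something with over 40 N, if the wrist force passes 120 N, or if a joint passes its speed limit or range.

### The arm

A 7-joint arm with a two-finger parallel gripper is mounted at the origin on the work surface. World frame = base frame: x ahead of the robot, y to its left, z up, the work surface at z = 0. Lengths are in mm, angles in rad, forces in N, time in s.
With the tool pointing down it reaches from about 400 to 875 mm from the base axis. Payload 4.4 kg.
Tool frame: the origin (TCP) lies midway between the tips of the shut fingers; the grasp point (between the pads) lies 19 mm behind it; z points along the fingers, y is the line along which they close (so a half turn about z gives the same grasp; the last joint's range is limited). The gripper opens to 85 mm and grips with 20 to 120 N. Pads are 22 mm wide; open, the fingers measure 114 mm over their backs; the gripper's body (76 mm by 85 mm) begins 54 mm behind the grasp point. The pads swing forward as they close: fully open they stand 13 mm farther back than shut.
Start: joints at [1.043, 0.628, 0.038, 1.517, -0.027, 0.996, -0.02], TCP at [289.642, -581.915, 231.313] pointing down, gripper open.
Joint ranges: [-3.06, 3.06], [-0.37, 2.12], [-1.25, 1.32], [0.18, 2.47], [-1.1, 4.24], [0.23, 1.98], [-2.94, 2.94]. Speed limits (rad/s): [2.57, 2.57, 3.14, 3.14, 3.14, 3.14, 3.14].

### API

Orientations are given as [roll, pitch, yaw] about the fixed x, y, z axes, in that order (R = Rz(yaw) Ry(pitch) Rx(roll)).
In Python, from cell import ctrl gives the robot as it stands.
- The arm moves only by the shell command python3 -m crank 'ROWS' [OPENING]. ROWS is JSON, a list that holds one entry, the list of rows, each a list of 4 numbers: the shift along the tool's x, y, z normalised to -1 to 1, where 1 is 2.5 cm, then the turn about the tool's z normalised to -1 to 1, where 1 is 0.08 rad. In form: [[[dx, dy, dz, turn], ...]]. A call has 1 to 12 rows; each row shifts and turns the commanded pose from where the row before left it, along the tool's axes as they then stand; what a row does not reach is not made up. A row lasts 1/12 s, in which the tool goes at most 41.7 mm and 7.16 degrees, less where a joint would pass 70% of its speed; a pose out of reach is approached as far as the arm can. A call with a number of a shift or a turn outside -1 to 1 is refused whole. A call with a gripper value outside its range is refused whole. OPENING is the closure, from -1 (fully open) to 1 (shut), set as the call begins (- or left out, the last holds). The fingers move at their own pace and stop on an object; the grip force is fixed at half the most. Time passes only in rows, so rows that do not move let the fingers close. It gives the time, the measured TCP pose, the force, the opening and the grip force at its end, in the units of the state.
- ctrl.read_state(): the state, without advancing time (a new reading comes with each control period).
- ctrl.get_image(name): name is "side" or "top"; returns a dict with "img" (384x512x3 uint8, red, green, blue), "intrinsics" (3x3 intrinsics, pixels), "extrinsics" (4x4, takes a point from camera to world coordinates). Camera axes: x right, y up, looking along -z (the intrinsics and any distortion apply to the point x, -y, -z); pixel columns grow to the right and rows downward; lengths in mm; the calibration is good to about 2 mm. A picture is of the moment at which its call begins. There is no depth.
- ctrl.finish_job(): hands the job in; it is judged then, once.
Trained networks look in the newest picture that a camera, given by its name, has taken for a name from the list of things; names that differ only in an ending like _2 or _b are one class to them, and where a whole thing is asked for, a point or a joint stands for the part that bears it (a point fixed in the world has none). Each returns a list of dicts, best first, with "confidence" (0 to 1); they miss things now and then, are a little off and sometimes report something else, mostly with a low value. They report only what shows in the picture. A call takes as long as a camera call.
- ctrl.find_in(camera, target): "position" ([row, column] in pixels, amid what is visible of it).
- ctrl.trace(camera, target): "mask" (384x512 bool, what is visible of it) and "position" ([row, column] in pixels, amid what is visible of it).
- ctrl.place_of(camera, target): "position" ([row, column] in pixels: a listed point, or the origin of a listed thing).
The state is a dict: "clock": time; "qpos": joint angles; "qd": joint speeds; "tau": joint torques, N m; "eef_pos": TCP position; "tool_rot": TCP orientation; "force": force on the tool from outside, world axes, zero at the start; "torque": the same for the moment, N m; "width": finger opening in mm; "gripper_force": force on a finger pad.
Only numpy, scipy, OpenCV 4.12 (cv2) and the standard library are available. Lean on these libraries where they do the work, as an engineer would, in place of code of your own. Each camera call takes 0.05 s, during which the arm holds its last target. There are 200 camera calls.

## Working session

There is one attempt and no reset: what is moved stays moved. The work goes in short steps, Python scripts to look and compute and a shell command to move; the robot and the scene stay as the last step left them, time stands still between calls to the robot, and variables do not carry over. Pictures are saved under pics/ and viewed, at most 10 in all, crops included, and the job is handed in when it is done.

```bash
mkdir -p pics; cat > h.py <<'E'
import numpy as np, cv2
from cell import ctrl
def ray(im,rc):
    K=np.array(im["intrinsics"]);E=np.array(im["extrinsics"])
    d=np.linalg.inv(K)@[rc[1],rc[0],1]; d=E[:3,:3]@[d[0],-d[1],-d[2]]
    return E[:3,3],d
def atz(im,rc,z):
    o,d=ray(im,rc); return o+d*(z-o[2])/d[2]
def proj(im,p):
    E=np.linalg.inv(im["extrinsics"]);c=E[:3,:3]@p+E[:3,3]
    u=np.array(im["intrinsics"])@[c[0],-c[1],-c[2]];return u[1]/u[2],u[0]/u[2]
E
python3 - <<'E'
from h import *
np.set_printoptions(precision=1,suppress=True)
s=ctrl.read_state();print({k:np.round(s[k],3) for k in("clock","eef_pos","tool_rot","width")})
Z=dict(power_far_end=70,rinse_top=63,flow_top=63,drain_top=63,batch_top=63,leveller=45,console=0,spout=190,cup=20,mug=0,jar=0,tamper=0,bowl=0)
for c in("top","side"):
    im=ctrl.get_image(c);cv2.imwrite(f"pics/{c}0.png",im["img"][:,:,::-1])
    print(c,im["extrinsics"][:3,3] if hasattr(im["extrinsics"],'shape') else im["extrinsics"], np.array(im["intrinsics"])[0,0])
    for n,z in Z.items():
        for r in ctrl.place_of(c,n)[:2]:
            print(n,round(r["confidence"],2),np.round(r["position"],1),atz(im,r["position"],z))
E
```

```text
{'clock': np.float64(0.0), 'eef_pos': array([ 289.4, -581.3,  230.4]), 'tool_rot': array([-3.1,  0. ,  0.5]), 'width': np.float64(85.461)}
top [ 507.3   58.6 1065.3] 410.5275593541284
power_far_end 0.64 [136.  234.7] [713.7  95.4  70. ]
power_far_end 0.46 [223.  218.4] [501.5 137.7  70. ]
rinse_top 0.25 [227.9 133.8] [493.2 343.6  63. ]
flow_top 0.72 [238.  244.9] [464.1  74.4  63. ]
flow_top 0.3 [193.  193.4] [575.6 198.6  63. ]
drain_top 0.57 [208.5 251.1] [535.3  58.2  63. ]
batch_top 0.59 [237.6 243.9] [465.1  76.8  63. ]
batch_top 0.41 [190.3 191.8] [582.3 202.4  63. ]
leveller 0.56 [221.4 183.9] [506.8 225.   45. ]
console 0.84 [215.4 219.9] [520.6 139.2   0. ]
spout 0.73 [136.3 233.9] [688.2  92.7 190. ]
cup 0.98 [159.7 241.5] [662.1  80.6  20. ]
cup 0.68 [221.8 183. ] [505.8 231.3  20. ]
mug 0.94 [198.  144.1] [569.1 335.3   0. ]
jar 0.86 [148.2 167.8] [698.7 273.7   0. ]
jar 0.62 [236.9 241.7] [464.4  83.6   0. ]
tamper 0.97 [172.9 293.3] [628.  -53.7   0. ]
tamper 0.43 [223.  214.9] [501.3 152.3   0. ]
bowl 0.73 [229.  303.1] [481.8 -75.3   0. ]
side [ 185.  -450.   609.3] 
[... 204 characters left out ...]
2.2  80.7  63. ]
flow_top 0.52 [218.4 215.5] [492.5  84.5  63. ]
drain_top 0.61 [219.7 240.9] [535.   48.1  63. ]
batch_top 0.51 [180.2 217.5] [573.3 203.   63. ]
batch_top 0.39 [205.8 278.7] [632.9  35.6  63. ]
leveller 0.68 [190.4 190.5] [508.4 227.1  45. ]
console 0.91 [221.2 216.4] [524.3 136.2   0. ]
spout 0.9 [140.5 284. ] [688.1  93.1 190. ]
cup 0.61 [204.5 279.9] [673.9  75.9  20. ]
mug 0.96 [174.9 191.7] [572.6 342.9   0. ]
mug 0.58 [201.8 203.8] [538.  218.3   0. ]
jar 0.57 [172.2 244.2] [701.7 266.6   0. ]
jar 0.3 [199.6 201.7] [538.3 229.4   0. ]
tamper 0.82 [243.6 299.5] [636.1 -39.6   0. ]
tamper 0.21 [199.1 203.1] [542.3 229.    0. ]
bowl 0.68 [282.5 254.6] [487.5 -66.2   0. ]
```

```bash
python3 - <<'E'
import cv2
a=cv2.imread("pics/top0.png")[100:300,100:340];cv2.imwrite("pics/topc.png",cv2.resize(a,None,fx=3,fy=3,interpolation=2)[:600,:720])
a=cv2.imread("pics/side0.png")[110:310,130:340];cv2.imwrite("pics/sidec.png",cv2.resize(a,None,fx=3,fy=3,interpolation=2)[:600])
E
```

```text
(no output)
```

View pics/topc.png

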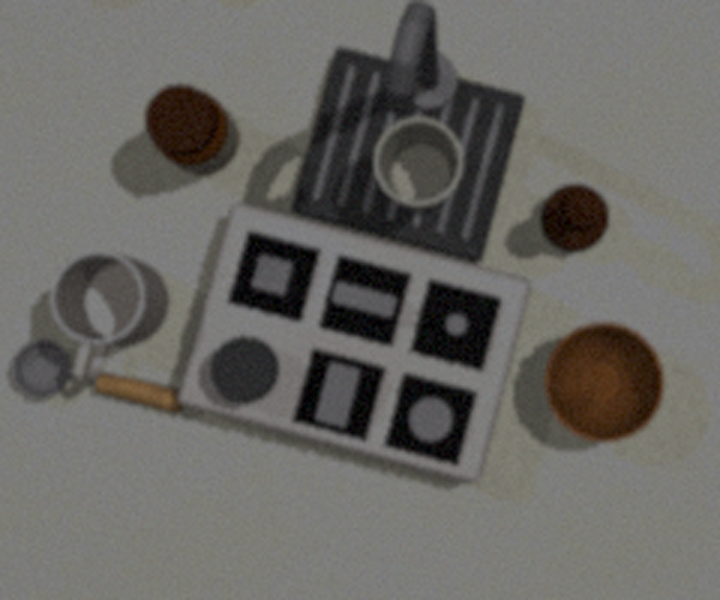

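View pics/sidec.png

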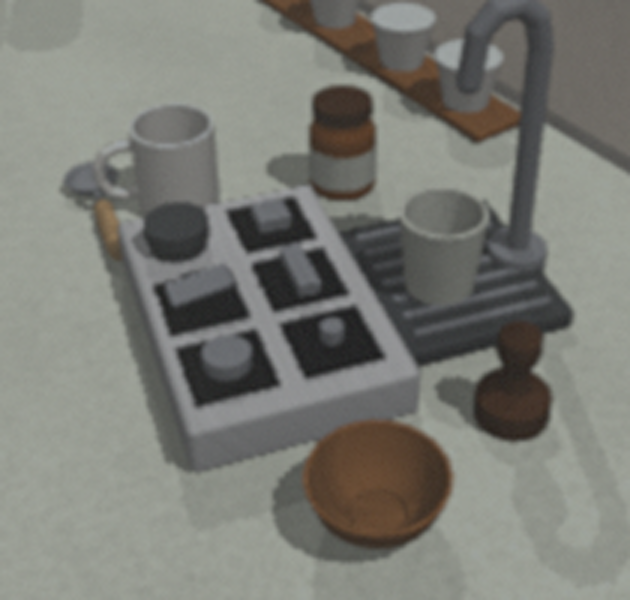

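The top view shows a front row, left to right, of leveller (181,223), rocker (213,232) and large round key (244,239), given as (col,row). Behind it are the square key (191,191), bar key (221,199) and small round key (252,207). The side view agrees, and the console yaw is about -0.26. Next I fit the console pose to the detections from both cameras.

```bash
python3 - <<'E'
from h import *
from scipy.optimize import least_squares
np.set_printoptions(precision=1,suppress=True)
L=dict(power_far_end=(-28,0,70),rinse_top=(35,0,63),flow_top=(-45,-78,63),drain_top=(35,-78,63),batch_top=(35,78,63),leveller=(-45,78,45),console=(0,0,0),spout=(173,0,190))
man=dict(top=dict(rinse_top=(199,220.8),flow_top=(239.3,244),drain_top=(207.5,252.3),batch_top=(191,190.7)),side={})
obs=[]
for c in("top","side"):
    im=ctrl.get_image(c)
    for n,p in L.items():
        for r in ctrl.place_of(c,n): obs.append((c,n,im,p,r["position"]))
        if n in man[c]: obs.append((c,n,im,p,man[c][n]))
W=lambda v,p:np.array([v[0]+np.cos(v[2])*p[0]-np.sin(v[2])*p[1],v[1]+np.sin(v[2])*p[0]+np.cos(v[2])*p[1],p[2]])
for cs in (("top",),("side",),("top","side")):
    O=[o for o in obs if o[0] in cs]
    f=lambda v:np.concatenate([np.array(proj(o[2],W(v,o[3])))-o[4] for o in O])
    s=least_squares(f,[520,138,-.26],loss="cauchy",x_scale=[10,10,.1]);v=s.x
    print(cs,v[:2],round(v[2],3))
for o,r in zip(O,f(v).reshape(-1,2)):
    if abs(r).max()<8: print(o[0],o[1],r)
for n in("rinse_top","flow_top"): print(n,W(v,L[n]))
print("press rocker",W(v,(-24,0,70)))
print(ctrl.read_state()["tool_rot"],ctrl.read_state()["eef_pos"])
E
```

```text
('top',) [526.2 139.7] -0.279
('side',) [524.4 137.8] -0.288
('top', 'side') [525.7 139.5] -0.281
top power_far_end [ 1.5 -0.4]
top rinse_top [2.4 0.2]
top rinse_top [0.2 0.8]
top flow_top [ 0.1 -1. ]
top flow_top [ 0.1 -0.1]
top drain_top [-0.   0.2]
top drain_top [-0.   0.1]
top batch_top [0.6 0.7]
top batch_top [-0.1  0.2]
top leveller [ 2.1 -3.1]
top console [-3.1 -1. ]
top spout [-2.4  0.4]
side power_far_end [-1.7  2. ]
side rinse_top [-0.5 -2.3]
side flow_top [-1.8  0.2]
side drain_top [-0.2  1.1]
side batch_top [-0.7  6.1]
side leveller [ 2.1 -1.8]
side console [-0.6  0.5]
side spout [ 1.6 -0.6]
rinse_top [559.4 129.8  63. ]
flow_top [460.9  77.   63. ]
press rocker [502.7 146.1  70. ]
[-3.1 -0.   0.5] [ 289.6 -581.9  231.3]
```

```bash
python3 -m crank '[[[0,0,0,1],[0,0,0,1],[0,0,0,1],[0,0,0,1],[0,0,0,1],[0,0,0,1],[0,0,0,1],[0,0,0,1],[0,0,0,1],[0,0,0,1],[0,0,0,0],[0,0,0,0]]]' 1
cat > go.py <<'E'
import sys; from h import *
from scipy.spatial.transform import Rotation as R
s=ctrl.read_state(); v=(525.7,139.5,-.281)
q=R.from_euler("xyz",s["tool_rot"])
x,y,z=map(float,sys.argv[1:4])
w=np.array([v[0]+np.cos(v[2])*x-np.sin(v[2])*y,v[1]+np.sin(v[2])*x+np.cos(v[2])*y,z])
print("t",s["clock"],"rot",np.round(s["tool_rot"],3),"pos",np.round(s["eef_pos"],1),"F",np.round(s["force"],1),"w",s["width"])
print("target",w.round(1),"tool units",(q.inv().apply(w-s["eef_pos"])/25).round(2),"turn",round((s["tool_rot"][2]-v[2])/.08,2))
E
python3 go.py -23 0 110
```

```text
clock: 3.3
eef_pos: [289.8, -581.8, 231.3]
tool_rot: [3.142, 0.0, -0.336]
force: [-0.1, 0.2, -0.4]
width: -0.2
gripper_force: 0.0
t 3.3 rot [ 3.142  0.    -0.336] pos [ 289.8 -581.8  231.3] F [-0.1  0.2 -0.4] w -0.1524194606518938
target [503.6 145.9 110. ] tool units [ -1.52 -30.3    4.85] turn -0.68
```

```bash
python3 -m crank '[[[0,0,0,-0.68],[0.2,-1,0,0],[0,-1,0,0],[0,-1,0,0],[0,-1,0,0],[0,-1,0,0],[0,-1,0,0],[0,-1,0,0],[0,-1,0,0],[0,-1,0,0],[0,-1,0,0],[0,-1,0,0]]]' >/dev/null
python3 -m crank '[[[0,-1,0,0],[0,-1,0,0],[0,-1,0,0],[0,-1,0,0],[0,-1,0,0],[0,-1,0,0],[0,-1,0,0],[0,-1,0,0],[0,-1,0,0],[0,-1,0,0],[0,-1,0,0],[0,-1,0,0]]]' >/dev/null
python3 go.py -23 0 110
```

```text
t 5.3 rot [-3.141e+00 -1.000e-03 -2.810e-01] pos [455.8 -30.1 231.6] F [ 0.9 -0.3 -0.1] w 0.09225575462693644
target [503.6 145.9 110. ] tool units [-0.12 -7.29  4.87] turn -0.0
```

```bash
python3 -m crank '[[[0,-1,0,0],[0,-1,0,0],[0,-1,0,0],[0,-1,0,0],[0,-1,0,0],[0,-1,0,0],[0,-1,0,0],[-0.12,-0.3,0,0],[0,0,0,0],[0,0,0,0]]]' >/dev/null
python3 -m crank '[[[0,0,1,0],[0,0,1,0],[0,0,1,0],[0,0,1,0],[0,0,0.8,0],[0,0,0,0],[0,0,0,0]]]' >/dev/null
python3 go.py -23 0 70; python3 - <<'E'
from h import *
for c,(r0,c0) in dict(top=(150,140),side=(110,120)).items():
    cv2.imwrite(f"pics/{c}1.png",cv2.resize(ctrl.get_image(c)["img"][r0:r0+150,c0:c0+160,::-1],None,fx=3,fy=3))
a,b=[cv2.imread(f"pics/{c}1.png") for c in("top","side")];cv2.imwrite("pics/m1.png",cv2.resize(cv2.hconcat([a,b]),(800,375)))
E
```

```text
t 6.7167 rot [ 3.139e+00  2.000e-03 -2.860e-01] pos [503.  142.6 111.1] F [-0.1 -0.   0. ] w -0.10407384666640433
target [503.6 145.9  70. ] tool units [-0.01 -0.14  1.64] turn -0.06
```

View pics/m1.png

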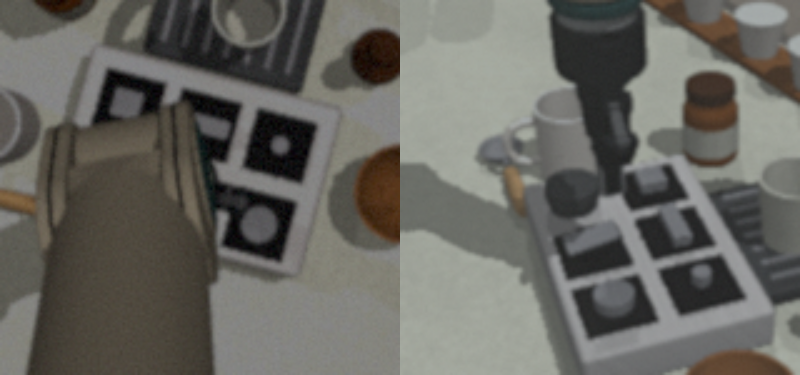

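The side view shows the shut fingertips hovering over the rocker's far end, clear of everything else. I'll go down now.

```bash
python3 -m crank '[[[0,-0.13,0.5,0],[0,0,0.5,0],[0,0,0.4,0],[0,0,0.1,0],[0,0,0.1,0],[0,0,0.1,0],[0,0,0.1,0],[0,0,0.1,0],[0,0,0,0],[0,0,0,0]]]'; python3 go.py -23 0 62
```

```text
clock: 7.65
eef_pos: [505.8, 147.7, 64.2]
tool_rot: [-3.141, -0.002, -0.284]
force: [2.6, -1.3, 3.0]
width: -0.1
gripper_force: 1.5
t 7.65 rot [-3.141e+00 -2.000e-03 -2.840e-01] pos [505.8 147.7  64.2] F [ 2.6 -1.3  3. ] w -0.0915755827482966
target [503.6 145.9  62. ] tool units [-0.06  0.1   0.09] turn -0.04
```

```bash
python3 -m crank '[[[0,0,0.08,0],[0,0,0.08,0],[0,0,0,0],[0,0,0,0]]]'|grep -E "eef|force"; python3 -m crank '[[[0,0,0.08,0],[0,0,0.08,0],[0,0,0,0],[0,0,0,0]]]'|grep -E "eef|force"
```

```text
eef_pos: [505.9, 147.7, 62.3]
force: [-1.6, -2.9, 25.4]
gripper_force: 12.3
eef_pos: [506.0, 147.8, 61.6]
force: [-8.3, -5.1, 58.0]
gripper_force: 27.4
```

```bash
python3 -m crank '[[[0,0,-0.5,0],[0,0,-0.5,0],[0,0,-0.5,0],[0,0,-0.3,0],[0.8,0,0,0],[0.8,0,0,0],[0.6,0,0,0],[0,0,0,0],[0,0,0,0],[0,0,0,0]]]'|grep -E "eef|force";python3 go.py 35 0 63;  python3 - <<'E'
from h import *
cv2.imwrite("pics/s2.png",cv2.resize(ctrl.get_image("side")["img"][120:270,130:330,::-1],None,fx=4,fy=4))
E
```

```text
eef_pos: [555.5, 132.9, 100.1]
force: [0.7, -0.2, 0.2]
gripper_force: 0.0
t 9.15 rot [ 3.141e+00  3.000e-03 -2.830e-01] pos [555.5 132.9 100.1] F [ 0.7 -0.2  0.2] w 0.01947368318816833
target [559.3 129.8  63. ] tool units [0.19 0.08 1.48] turn -0.03
```

View pics/s2.png

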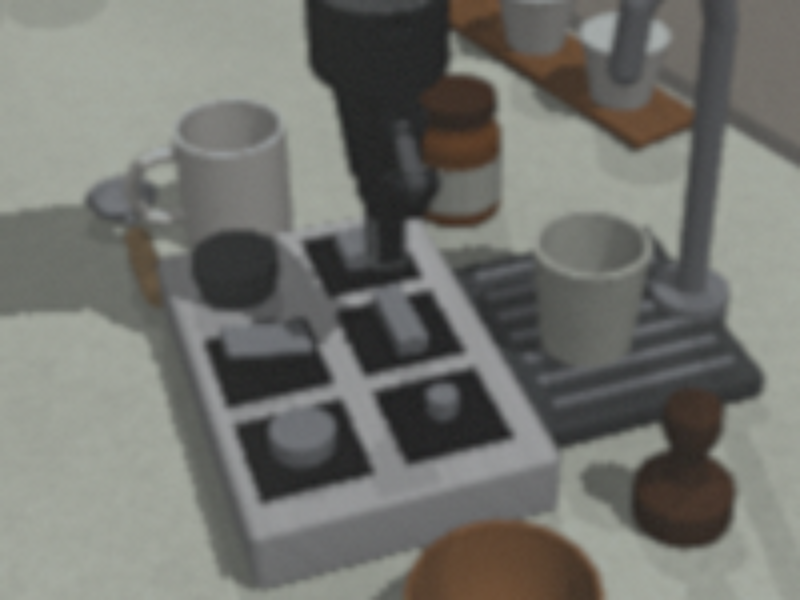

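The rocker at about (268,340) has flipped and its far end is now down. The shut fingertips stand over the bar key at (400,320), and everything else is undisturbed. The bar key is next.

```bash
python3 -m crank '[[[0.15,0.05,0.5,0],[0,0,0.5,0],[0,0,0.4,0],[0,0,0.1,0],[0,0,0.1,0],[0,0,0.1,0],[0,0,0,0],[0,0,0,0]]]'|grep -E "eef|force"; python3 -m crank '[[[0,0,0.08,0],[0,0,0.08,0],[0,0,0,0],[0,0,0,0]]]'|grep -E "eef|force"
```

```text
eef_pos: [561.1, 130.3, 58.5]
force: [-0.2, 0.2, 0.5]
gripper_force: 0.0
eef_pos: [561.6, 130.4, 56.9]
force: [-5.1, -0.8, 19.3]
gripper_force: 9.7
```

```bash
python3 -m crank '[[[0,0,-0.6,0],[0,0,-0.6,0],[0,0,-0.6,0],[-0.8,0.7,0,0],[-0.8,0.8,0,0],[-0.8,0.8,0,0],[-0.8,0.8,0,0],[0,0,0,0],[0,0,0,0],[0,0,0,0]]]'|grep -E "eef|force";python3 go.py -45 -78 63;  python3 - <<'E'
from h import *
cv2.imwrite("pics/s3.png",cv2.resize(ctrl.get_image("side")["img"][120:270,130:330,::-1],None,fx=4,fy=4))
E
```

```text
eef_pos: [463.6, 78.6, 99.7]
force: [0.1, 0.6, -0.6]
gripper_force: 0.0
t 11.0333 rot [-3.14e+00 -2.00e-03 -2.84e-01] pos [463.6  78.6  99.7] F [ 0.1  0.6 -0.6] w 0.18496706075666663
target [460.8  77.   63. ] tool units [-0.09  0.09  1.47] turn -0.04
```

View pics/s3.png

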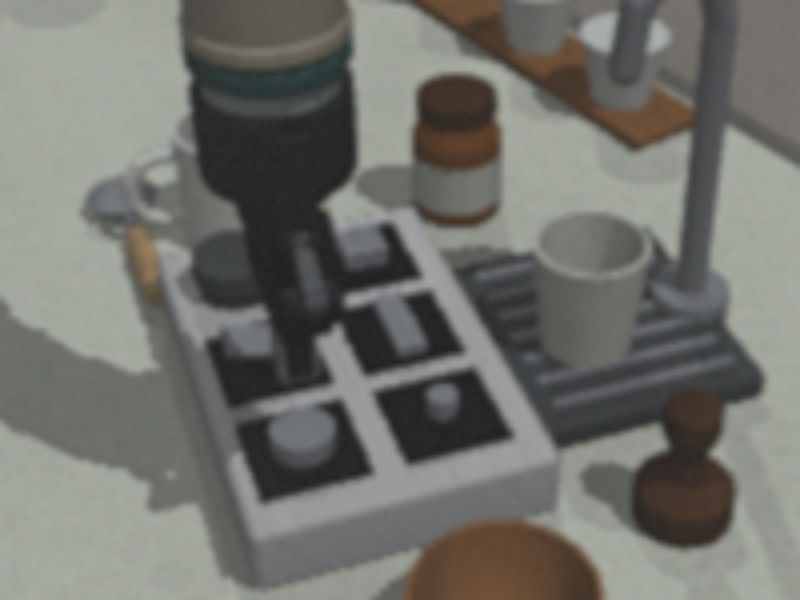

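The bar key at (402,325) looks lower than before, and the fingers are above the large round key at (302,435). I'll press that key and hold it.

```bash
python3 -m crank '[[[-0.05,0.05,0.5,0],[0,0,0.5,0],[0,0,0.4,0],[0,0,0.1,0],[0,0,0.1,0],[0,0,0.1,0],[0,0,0,0],[0,0,0,0]]]'|grep -E "eef|force"; python3 -m crank '[[[0,0,0.06,0],[0,0,0.06,0],[0,0,0,0],[0,0,0,0],[0,0,0,0],[0,0,0,0]]]'|grep -E "eef|force"
```

```text
eef_pos: [461.3, 77.9, 57.3]
force: [0.1, 0.4, 4.3]
gripper_force: 2.3
eef_pos: [461.3, 77.8, 56.1]
force: [-3.8, 0.5, 25.8]
gripper_force: 12.7
```

```bash
python3 - <<'E'
from h import *
cv2.imwrite("pics/s4.png",cv2.resize(ctrl.get_image("side")["img"][120:270,130:330,::-1],None,fx=4,fy=4))
E
```

```text
(no output)
```

View pics/s4.png

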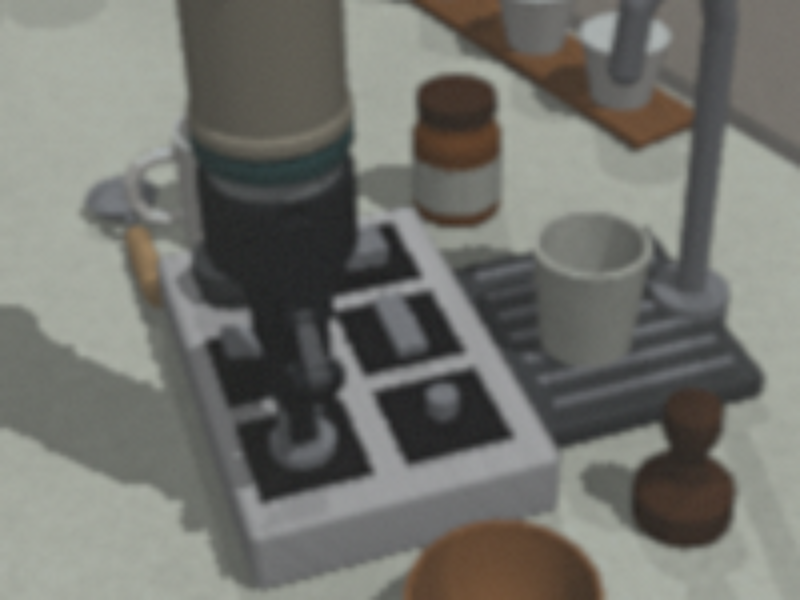

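The fingers hold the large round key down at (302,440) with about 26 N. The bar key is in, the small round and square keys are out, and everything else stands where it was.

```bash
python3 -c "
from cell import ctrl
print(ctrl.finish_job())"
```

```text
the job is handed in; nothing more can be done
None
```

I switched the rocker on, pushed the bar key in, and handed the job in at about 12 s with the fingers holding the large round key down at about 26 N; the pictures showed nothing else pressed or moved, but the hand-in gave no verdict.

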